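Pack the train into the stacking stock trays

TASK

Pack the train away in the two-tier carrying tray: in the three-lane bottom tray lay the coal wagon in the lane nearest you, the tank wagon in the lane behind it and the goods van behind that, each lying along its lane. Then stand the top tray over them with its four legs fully down in the bottom tray's corner sockets, and have the coach lying on the deck of the top tray, behind its handle (on the side away from you) and along it. Set everything down instead of letting it drop, and leave the cottage and the glue bottle where they stand.

Things in the scene. Friction and masses are not known exactly. Their poses are not given: they have to be found in the camera images.
- bottom_tray: Low plywood tray, fixed, 154 (x) x 158 (y) mm, +x away from you within 0.2 rad. Origin: centre of underside. 3 lanes along y, centred at x = -50 (near), 0, 50 mm, 46 wide, 110 long, floor at z 10, parted by strips up to z 14; end boards to z 24. Dark corner blocks, 24 mm square, z 8 to 24, at x +-65, y +-67, each with a square socket 12.5 mm wide, chamfered 2 mm, its bottom at z 8.
- top_tray: Plywood tray on 4 legs, 154 (x) x 158 (y) mm, 0.28 kg. Origin: centre, at leg tips. Legs 10 mm thick at x +-65, y +-67, tips tapered to 5.6 over 8 mm. Deck z 54 to 60; edging to z 65 (x sides), 70 (ends). Handle over the middle: bar along y, 10 mm thick (x), 104 long, z 92 to 108, clear below to z 68. Deck free at x 5 to 73 mm each side. Seated: origin 8 mm above bottom_tray's, axes parallel.
- coach: Model passenger coach, the longest vehicle, blue and grey with windows, 116 long (its y) x 19 wide (x) x 36 mm high, 0.045 kg. Origin: centre of its underside.
- goods_van: Model goods van, short closed brown box body, 71 long (its y) x 19 wide (x) x 36 mm high, 0.03 kg. Origin: centre of its underside.
- tank_wagon: Model tank wagon with a round grey lying tank, 77 long (its y) x 18 wide (x) x 29 mm high, 0.03 kg. Origin: centre of its underside.
- coal_wagon: Model open wagon with a coal load, the lowest vehicle, brown, 73 long (its y) x 19 wide (x) x 24 mm high, 0.03 kg. Origin: centre of its underside.
- cottage_kit: Bystander: model cottage with a red tiled roof, 52 x 73 x 50 mm, left of the trays. Origin: centre of its underside.
- glue_bottle: Bystander: white glue bottle with an orange nozzle, 49 mm across, 139 mm tall, right of the trays. Origin: centre of its underside.

How it is judged:
By the outcome, as a careful person would: the job done as asked, in the order asked, and still so for the second after the job is handed in, with the robot touching nothing.
It also fails if it takes over 120 s, if anything falls off the work surface, if the arm or the gripper's body presses on something with over 40 N, if the wrist force passes 120 N, or if a joint passes its speed limit or range.

ROBOT

A 6-joint arm with a two-finger parallel gripper is mounted at the origin on a cart in front of the work surface, level with it; the furniture and walls round the work are solid. World frame = base frame: x ahead of the robot, y to its left, z up, the work surface at z = 0. Lengths are in m, angles in rad, forces in N, time in s.
With the tool pointing down it reaches from about 0.3 to 1 m from the base axis. Payload 5.1 kg.
Tool frame: the origin (TCP) lies midway between the tips of the shut fingers; the grasp point (between the pads) lies hold_point_z behind it (hold_point_z is the distance from the TCP to the grasp point, in m); z points along the fingers, y is the line along which they close (so a half turn about z gives the same grasp; the last joint's range is limited). The gripper opens to 95 mm and grips with 3 to 60 N. Pads are 20 mm wide; open, the fingers measure 119 mm over their backs; the gripper's body (75 mm by 180 mm) begins 59 mm behind the grasp point.
Start: joints at [1.07, 0.124, 1.65, -0, 1.367, -0.083], TCP at [0.264, 0.594, 0.215] pointing down, gripper open.
Joint ranges: [-2.61, 2.61], [-1.02, 2.33], [0.03, 2.71], [-1.35, 4.49], [0.32, 2.68], [-2.91, 2.91]. Speed limits (rad/s): [2.57, 2.57, 3.14, 3.14, 3.14, 3.14].

INTERFACE

Orientations are given as a unit quaternion [w, x, y, z].
In Python, from cell import reach, move_l, goto_joints, grip, sleep, solve_ik, get_obs, capture, PlanningError, close_job, outline_of, hold_point_z gives the robot as it stands. Calls block until the motion is done:
- reach(position, orientation): joint-space move of the TCP to a pose.
- move_l(position, ori=None, vel=0.15, stop_force=None): straight line of the TCP; ori=None keeps the orientation; vel is the mean speed in m/s. With stop_force (N) it stops when the force on the tool has changed by that much, and returns True; else False.
- goto_joints(angles): joint-space move.
- grip(opening): finger opening in m; the grip force is fixed at half the most; returns when the fingers have stopped.
- sleep(seconds).
- solve_ik(position, orientation): joint angles nearest the present ones, or None.
- get_obs(): the state.
- capture(name): name is "scene" or "side" or "wrist"; returns a dict with "color" (384x512x3 uint8, red, green, blue), "intrinsics" (3x3 intrinsics, pixels), "rvec" (rotation vector, rad) and "tvec" (3), from world to camera coordinates, as OpenCV has them. Camera axes: x right, y down, z forward; pixel columns grow to the right and rows downward; lengths in m; the calibration is good to about 2 mm. A picture is of the moment at which its call begins. There is no depth.
A pose or a line that the arm cannot do raises PlanningError and nothing moves.
- close_job(): hands the job in; it is judged then, once.
Trained networks look in the newest picture that a camera, given by its name, has taken for a name from the list of things; names that differ only in an ending like _2 or _b are one class to them, and where a whole thing is asked for, a point or a joint stands for the part that bears it (a point fixed in the world has none). Each returns a list of dicts, best first, with "confidence" (0 to 1); they miss things now and then, are a little off and sometimes report something else, mostly with a low value. They report only what shows in the picture. A call takes as long as a camera call.
- outline_of(camera, name): "pixels" (384x512 bool, what is visible of it) and "box" ([centre column, centre row, width, height] in pixels, round what is visible of it).
The state is a dict: "time": time; "q": joint angles; "joint_vel": joint speeds; "joint_torque": joint torques, N m; "position": TCP position; "orientation": TCP orientation; "contact_force": force on the tool from outside, world axes, zero at the start; "torque": the same for the moment, N m; "gripper_width": finger opening in m; "grip_force": force on a finger pad.
Only numpy, scipy, OpenCV 4.12 (cv2) and the standard library are available. Lean on these libraries where they do the work, as an engineer would, in place of code of your own. Each camera call takes 0.05 s, during which the arm holds its last target. There are 200 camera calls.

## Working session

There is one attempt and no reset: what is moved stays moved. The work goes in short steps, each a Python script; the robot and the scene stay as the last script left them, time stands still between calls to the robot, and variables do not carry over. Pictures are saved under pics/ and viewed, at most 14 in all, crops included, and the job is handed in when it is done.

```bash
ls; mkdir -p pics; python3 - <<'E'
from cell import *
import cv2
print(hold_point_z); o=get_obs(); print(o)
for c in ("scene","side","wrist"):
    r=capture(c); cv2.imwrite(f"pics/{c}0.png",cv2.cvtColor(r["color"],cv2.COLOR_RGB2BGR)); print(c,r["intrinsics"].tolist(),r["rvec"],r["tvec"])
    for n in "bottom_tray top_tray coach goods_van tank_wagon coal_wagon cottage_kit glue_bottle".split():
        print(n,[(round(d["confidence"],2),[int(v) for v in d["box"]],int(d["pixels"].sum())) for d in outline_of(c,n)])
E
```

```text
cell.py
pics
0.0188
{'time': 0.0, 'q': array([ 1.07038009e+00,  1.24500549e-01,  1.65166130e+00, -9.75554757e-06,
        1.36753796e+00, -8.26000328e-02]), 'joint_vel': array([-0.00184045, -0.00106664,  0.00064718, -0.00025057, -0.00157907,
        0.00105764]), 'joint_torque': array([ 3.55491875e-04, -4.17613149e+01, -3.59929383e+01,  7.75221549e-02,
        4.91713209e-02, -1.38558644e-04]), 'position': array([0.26346328, 0.59349909, 0.21339753]), 'orientation': array([-2.98220583e-04,  2.07390783e-01,  9.78257611e-01, -1.01050245e-03]), 'contact_force': array([-1.02938373, -0.14715151, -0.01805448]), 'torque': array([-0.00085881,  0.01904949,  0.02556253]), 'grip_force': 0.0, 'gripper_width': 0.0951345041925098}
scene [[399.42779880323445, 0.0, 262.187713365805], [0.0, 399.42779880323445, 193.14473325531668], [0.0, 0.0, 1.0]] [ 1.18419952 -1.90950909  1.22394996] [0.19912364 0.25826272 0.5490685 ]
bottom_tray [(0.71, [218, 210, 84, 45], 2139), (0.47, [169, 250, 54, 25], 816)]
top_tray [(0.76, [321, 183, 82, 54], 1891)]
coach [(0.83, [170, 254, 55, 27], 745)]
goods_van [(0.65, [34
[... 381 characters left out ...]
  1.04056908]
bottom_tray [(0.93, [259, 166, 70, 50], 2185)]
top_tray [(0.91, [297, 237, 94, 80], 3884)]
coach [(0.49, [187, 145, 9, 25], 143), (0.38, [320, 292, 29, 43], 754)]
goods_van [(0.6, [240, 254, 19, 28], 237)]
tank_wagon [(0.7, [214, 213, 15, 18], 146)]
coal_wagon [(0.51, [199, 177, 18, 17], 125)]
cottage_kit [(0.6, [234, 116, 22, 26], 392)]
glue_bottle [(0.77, [320, 294, 30, 45], 774)]
wrist [[340.12388793173045, 0.0, 255.23893889381122], [0.0, 340.12388793173045, 190.68669999122582], [0.0, 0.0, 1.0]] [-2.41479509 -1.56885256 -0.23851852] [-0.64966745 -0.03406814  0.39286088]
bottom_tray []
top_tray []
coach []
goods_van []
tank_wagon []
coal_wagon []
cottage_kit []
glue_bottle []
```

```bash
python3 - <<'E'
import cv2
a=cv2.imread("pics/scene0.png")[130:300,80:420]; cv2.imwrite("pics/scene0c.png",cv2.resize(a,None,fx=2.35,fy=2.35,interpolation=cv2.INTER_CUBIC))
a=cv2.imread("pics/side0.png")[90:320,150:380]; cv2.imwrite("pics/side0c.png",cv2.resize(a,None,fx=2.6,fy=2.6,interpolation=cv2.INTER_CUBIC))
E
```

```text
(no output)
```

View pics/scene0c.png

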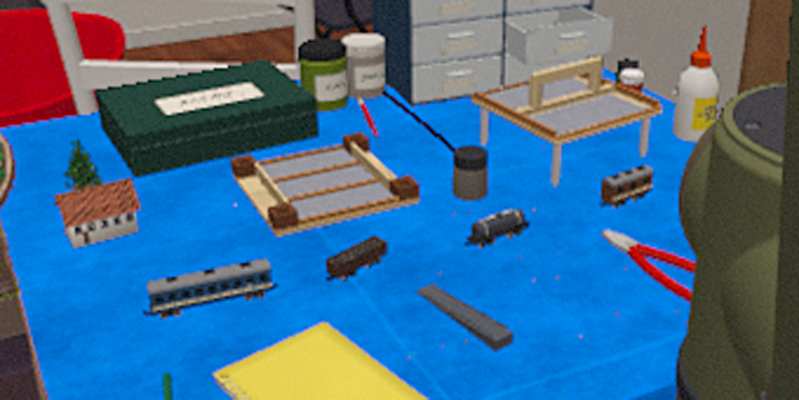

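View pics/side0c.png

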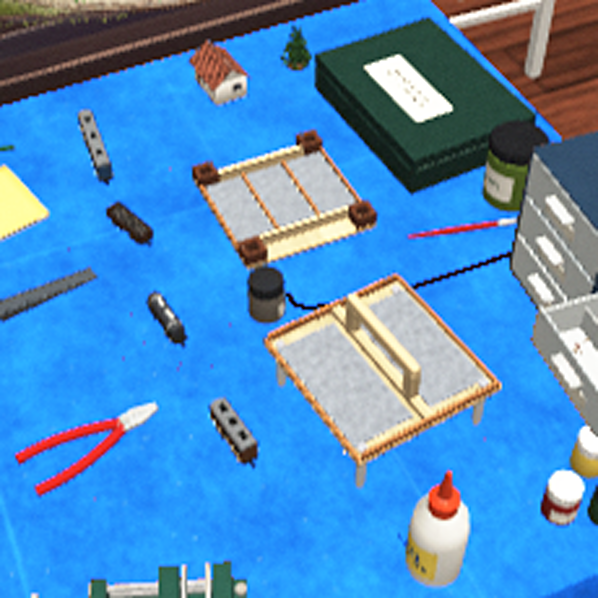

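The scene view shows, left to right, the coach, coal wagon, tank wagon and goods van in front of the trays. The bottom tray is in the middle, and the top tray is on the right with the bottle behind it. The masks agree with this, except for the second candidates (the bottom_tray one sits on the coach). Next I get rough poses from a two-view silhouette fit.

```bash
cat > h.py <<'E'
from cell import *
import numpy as np, cv2, itertools, pickle
from scipy.optimize import minimize
from scipy.spatial.transform import Rotation as R
def box(x0,x1,y0,y1,z0,z1): return np.array(list(itertools.product((x0,x1),(y0,y1),(z0,z1))))
def b(L,W,H): return [box(-W/2,W/2,-L/2,L/2,0,H)]
BT=[box(-.077,.077,-.079,.079,0,.010)]+[box(sx*.065-.012,sx*.065+.012,sy*.067-.012,sy*.067+.012,0,.024) for sx in(-1,1) for sy in(-1,1)]+[box(-.053,.053,s*.067-.012,s*.067+.012,0,.024) for s in (-1,1)]
BT=[box(-.077,.077,-.079,.079,0,.010)]+BT[1:5]
TT=[box(-.077,.077,-.079,.079,.054,.065)]+[box(sx*.065-.005,sx*.065+.005,sy*.067-.005,sy*.067+.005,0,.06) for sx in(-1,1) for sy in(-1,1)]+[box(-.005,.005,-.052,.052,.06,.108)]
M=dict(bottom_tray=BT,top_tray=TT,coach=b(.116,.019,.036),goods_van=b(.071,.019,.036),tank_wagon=b(.077,.018,.029),coal_wagon=b(.073,.019,.024),cottage_kit=b(.073,.052,.05),glue_bottle=b(.049,.049,.139))
def proj(P,c): return cv2.projectPoints(np.asarray(P,float).reshape(-1,3),c["rvec"],c["tvec"],c["intrinsics"],None)[0].reshape(-1,2)
S=4
def sil(name,p,c,z=0):
    m=np.zeros((384*S,512*S),np.uint8); r=R.from_euler('z',p[2])
    for q in M[name]:
        u=proj(r.apply(q)+[p[0],p[1],z],c)
        if abs(u).max()<5000: cv2.fillConvexPoly(m,np.round(cv2.convexHull(((u+.5)*S).astype(np.float32))*8).astype(np.int32),1,shift=3)
    return m
def ray(uv,c,z):
    Rm=cv2.Rodrigues(c["rvec"])[0]; o=-Rm.T@np.ravel(c["tvec"])
    d=Rm.T@np.linalg.inv(c["intrinsics"])@[uv[0],uv[1],1]; return o+d*(z-o[2])/d[2]
def fit(name,views,z=0,p0=None,yaws=None):
    """views: list of (cam dict, bool mask)"""
    big=[(c,cv2.resize(m.astype(np.uint8),None,fx=S,fy=S,interpolation=cv2.INTER_NEAREST)) for c,m in views]
    def cost(p):
        t=0
        for c,m in big:
            s=sil(name,p,c,z); t+=1-(s&m).sum()/max(1,(s|m).sum())
        return t/len(big)
    if p0 is None:
        ys,xs=np.nonzero(views[0][1]); p0=ray((xs.mean(),ys.mean()),views[0][0],M[name][0][:,2].max()/2+z)[:2]
    best=None
    for a in (yaws if yaws is not None else np.arange(0,np.pi,np.pi/6)):
        x0=np.r_[p0[:2],a]
        r=minimize(cost,x0,method="Nelder-Mead",options=dict(initial_simplex=[x0,x0+[.015,0,0],x0+[0,.015,0],x0+[0,0,.25]],xatol=2e-4,fatol=1e-4,maxiter=90))
        if best is None or r.fun<best.fun: best=r
    return best.x,best.fun
def see(cam,names,conf=.3):
    c=capture(cam); out={}
    for n in names:
        d=[e for e in outline_of(cam,n) if e["confidence"]>conf]
        if d: out[n]=(c,d[0]["pixels"])
    return c,out
def save(c,f): cv2.imwrite(f,cv2.cvtColor(c["color"],cv2.COLOR_RGB2BGR))
def quat(a,tilt=0):
    """tool down, tool y at world angle a (mod pi)"""
    y=np.array([np.cos(a),np.sin(a),0]); z=np.array([0,0,-1.]); x=np.cross(y,z)
    q=R.from_matrix(np.c_[x,y,z]).as_quat(); return q[[3,0,1,2]]
E
python3 - <<'E'
from h import *
res={}
_,a=see("scene",M); _,s=see("side",M)
for n in M:
    v=[d[n] for d in (a,s) if n in d]
    if n=="coach": v=[a[n]]
    ts=[0,.6] if False else None
    p,f=fit(n,v,yaws=[-.15,.15] if n=="bottom_tray" else None); res[n]=p; print(n,np.round(p,4),round(f,3),[round(fit(n,[w],p0=p,yaws=[p[2]])[0][k],3) for w in v for k in (0,1)])
pickle.dump(res,open("rough.pkl","wb"))
w=capture("wrist"); o=get_obs(); Rm=cv2.Rodrigues(w["rvec"])[0]; q=R.from_quat(np.roll(o["orientation"],-1))
print("cam in tool",q.inv().apply(-Rm.T@np.ravel(w["tvec"])-o["position"]),"axes in tool\n",np.round(q.as_matrix().T@Rm.T,3),o["time"])
E
```

```text
bottom_tray [0.6067 0.0519 0.0247] 0.524 [np.float64(0.607), np.float64(0.052), np.float64(0.607), np.float64(0.052)]
top_tray [ 0.5745 -0.2357  3.2746] 0.11 [np.float64(0.575), np.float64(-0.24), np.float64(0.575), np.float64(-0.234)]
coach [ 0.4421  0.2111 -0.0254] 0.301 [np.float64(0.442), np.float64(0.211)]
goods_van [ 0.4349 -0.2248  0.3726] 0.275 [np.float64(0.435), np.float64(-0.225)]
tank_wagon [ 0.4259 -0.0677  3.1421] 0.404 [np.float64(0.424), np.float64(-0.063), np.float64(0.426), np.float64(-0.068)]
coal_wagon [0.4386 0.0793 0.3946] 0.309 [np.float64(0.44), np.float64(0.079), np.float64(0.433), np.float64(0.09)]
cottage_kit [ 0.6211  0.2822 -0.017 ] 0.219 [np.float64(0.621), np.float64(0.282)]
glue_bottle [ 0.543  -0.4043  0.8462] 0.42 [np.float64(0.542), np.float64(-0.404), np.float64(0.544), np.float64(-0.404)]
cam in tool [ 0.08363249 -0.00040877 -0.17083011] axes in tool
 [[-0.001 -0.955 -0.297]
 [ 1.    -0.001  0.   ]
 [-0.    -0.297  0.955]] 2.3
```

```bash
python3 - <<'E'
from h import *
res=pickle.load(open("rough.pkl","rb")); V=[]
for i,y in enumerate((.13,-.15)):
    reach([.5,y,.25],quat(np.pi/2)); c,o=see("wrist",M); save(c,f"pics/w{i}.png"); V.append(o); print(i,{n:int(o[n][1].sum()) for n in o})
pickle.dump(V,open("V.pkl","wb"))
print(get_obs()["time"],get_obs()["q"])
def inside(m): return not(m[1][[0,-1]].any() or m[1][:,[0,-1]].any())
for n in M:
    v=[o[n] for o in V if n in o and inside(o[n])]
    if not v: print(n,"none"); continue
    p0=None if n in("bottom_tray",) else res[n]
    f=[fit(n,[w],p0=res[n],yaws=[-.15,.15] if n=="bottom_tray" else (res[n][2]+np.array([0,-.5,.5,1.57]) )) for w in v]
    for p,e in f: print(n,np.round(p,4),round(e,3))
E
```

```text
0 {'bottom_tray': 12159, 'top_tray': 878, 'coach': 1677, 'tank_wagon': 896, 'coal_wagon': 985, 'cottage_kit': 1316}
1 {'top_tray': 15548, 'goods_van': 991, 'tank_wagon': 757, 'coal_wagon': 1162, 'glue_bottle': 2904}
6.175 [-3.93473009e-01 -1.82963364e-01  1.89096888e+00 -2.97028413e-05
  1.43352755e+00 -1.96510686e+00]
bottom_tray [0.6041 0.0529 0.0162] 0.128
top_tray [ 0.5743 -0.2377  3.2778] 0.147
coach [ 0.4367  0.2114 -0.0858] 0.159
goods_van [ 0.4332 -0.2184  0.1326] 0.201
tank_wagon [ 0.4249 -0.0545  3.237 ] 0.334
tank_wagon [ 0.4255 -0.0741  3.1608] 0.389
coal_wagon [0.4333 0.0842 0.3322] 0.182
coal_wagon [0.4361 0.0766 0.3137] 0.248
cottage_kit [0.618  0.3016 2.2196] 0.587
glue_bottle none
```

```bash
python3 - <<'E'
import cv2,numpy as np
a=np.vstack([cv2.imread(f"pics/w{i}.png") for i in (0,1)]); cv2.imwrite("pics/w01.png",cv2.resize(a,(400,600),interpolation=cv2.INTER_AREA)) if 0 else cv2.imwrite("pics/w01.png",cv2.resize(np.hstack([cv2.imread(f"pics/w{i}.png") for i in (1,0)][::-1]),(800,300),interpolation=cv2.INTER_AREA))
E
```

```text
(no output)
```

View pics/w0.png

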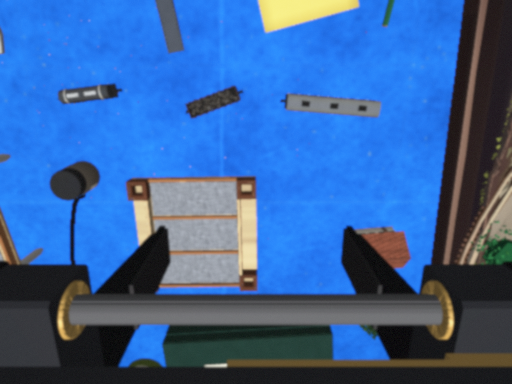

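```bash
cat >> h.py <<'E'
def segm(c,name,p,z=0,r=14):
    """non-mat pixels near the rough silhouette"""
    im=c["color"].astype(int); blue=(im[...,2]-im[...,0]>70)&(im[...,2]>110)
    s=cv2.resize(sil(name,p,c,z),(512,384),interpolation=cv2.INTER_AREA)
    near=cv2.dilate(s,np.ones((2*r+1,2*r+1),np.uint8))>0
    m=((~blue)&near).astype(np.uint8)
    m=cv2.morphologyEx(m,cv2.MORPH_OPEN,np.ones((3,3),np.uint8))
    n,l,st,_=cv2.connectedComponentsWithStats(m); k=1+st[1:,4].argmax(); return l==k
E
python3 - <<'E'
from h import *
V=pickle.load(open("V.pkl","rb")); C=[V[0]["coach"][0],V[1]["top_tray"][0]]
P=dict(coach=[.4367,.2114,-.0858],goods_van=[.4332,-.2184,.1326],tank_wagon=[.425,-.0645,.1],coal_wagon=[.4345,.081,.33])
out=[]
for n,i in (("coach",0),("goods_van",1),("tank_wagon",0),("tank_wagon",1),("coal_wagon",0),("coal_wagon",1)):
    m=segm(C[i],n,P[n]); p,e=fit(n,[(C[i],m)],p0=P[n],yaws=[P[n][2]]); print(n,i,np.round(p,4),round(e,3),m.sum())
    u=proj([[*p[:2],.015]],C[i])[0].astype(int); im=C[i]["color"].copy()
    s=cv2.resize(sil(n,p,C[i]),(512,384),interpolation=cv2.INTER_AREA)
    cs,_=cv2.findContours(s,cv2.RETR_EXTERNAL,cv2.CHAIN_APPROX_NONE); cv2.drawContours(im,cs,-1,(255,0,0),1)
    t=im[max(0,u[1]-40):u[1]+40,max(0,u[0]-64):u[0]+64]; out.append(cv2.resize(t,(260,180)))
v=np.vstack([np.hstack(out[:3]),np.hstack(out[3:])]); cv2.imwrite("pics/fits.png",v[...,::-1])
E
```

```text
coach 0 [ 0.4368  0.2093 -0.1013] 0.243 1489
goods_van 1 [ 0.4336 -0.2177  0.1448] 0.301 857
tank_wagon 0 [ 0.4253 -0.0512  0.0794] 0.44 751
tank_wagon 1 [ 0.4255 -0.0721  0.0266] 0.428 711
coal_wagon 0 [0.4335 0.0844 0.3663] 0.317 785
coal_wagon 1 [0.4346 0.0818 0.2363] 0.361 967
```

View pics/fits.png

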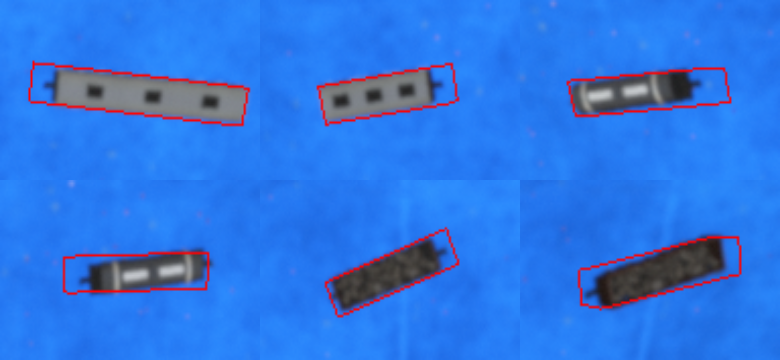

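The nominal length includes the couplers, so the boxes overshoot at one end. I'll free the length in the fit, and take better-framed views of the two trays.

```bash
cat >> h.py <<'E'
def fitL(name,views,p0,z=0):
    B=M[name][0].copy(); big=[(c,cv2.resize(m.astype(np.uint8),None,fx=S,fy=S,interpolation=cv2.INTER_NEAREST)) for c,m in views]
    def cost(q):
        M[name]=[B*[1,q[3]*10,1]]; t=0
        for c,m in big:
            s=sil(name,q,c,z); t+=1-(s&m).sum()/max(1,(s|m).sum())
        return t/len(big)
    x0=np.r_[p0[:3],.088]
    r=minimize(cost,x0,method="Nelder-Mead",options=dict(initial_simplex=[x0,x0+[.01,0,0,0],x0+[0,.01,0,0],x0+[0,0,.2,0],x0+[0,0,0,.01]],xatol=1e-4,fatol=1e-4,maxiter=200))
    M[name]=[B]; return r.x,r.fun
E
python3 - <<'E'
from h import *
V=pickle.load(open("V.pkl","rb")); C=[V[0]["coach"][0],V[1]["top_tray"][0]]
P=dict(coach=[.4367,.2114,-.0958],goods_van=[.4332,-.2184,.1326],tank_wagon=[.425,-.0645,.1],coal_wagon=[.4345,.081,.33])
out={}
for n,ii in (("coach",[0]),("goods_van",[1]),("tank_wagon",[0]),("tank_wagon",[1]),("tank_wagon",[0,1]),("coal_wagon",[0]),("coal_wagon",[1]),("coal_wagon",[0,1])):
    p,e=fitL(n,[(C[i],segm(C[i],n,P[n])) for i in ii],P[n]); out[n]=p[:3]; print(n,ii,np.round(p,4),round(e,3))
reach([.645,-.2,.26],quat(np.pi/2)); t,o1=see("wrist",["top_tray","bottom_tray"]); save(t,"pics/t1.png")
reach([.665,.06,.20],quat(np.pi/2)); b_,o2=see("wrist",["top_tray","bottom_tray"]); save(b_,"pics/b1.png")
pickle.dump((out,t,o1,b_,o2),open("W.pkl","wb")); print(get_obs()["time"])
for n,o,p0 in(("top_tray",o1,[.5743,-.2377,.136]),("bottom_tray",o2,[.604,.053,.016])):
    p,e=fit(n,[o[n]],p0=p0,yaws=[p0[2]]); print(n,np.round(p,4),round(e,3)); out[n]=p
def ov(c,n,p):
    im=c["color"].copy()
    r=R.from_euler('z',p[2])
    for q in M[n]:
        u=cv2.convexHull(proj(r.apply(q)+[p[0],p[1],0],c).astype(np.float32)).round().astype(int); cv2.polylines(im,[u],True,(255,0,0))
    return im
v=np.hstack([ov(t,"top_tray",out["top_tray"]),ov(b_,"bottom_tray",out["bottom_tray"])]); cv2.imwrite("pics/trays.png",cv2.resize(v[:300],(800,234) if 0 else None,fx=.78,fy=.78)[...,::-1])
E
```

```text
coach [0] [ 0.4375  0.2164 -0.0997  0.0861] 0.142
goods_van [1] [ 0.4345 -0.2243  0.1336  0.078 ] 0.14
tank_wagon [0] [ 0.4262 -0.0614  0.0852  0.0678] 0.254
tank_wagon [1] [ 0.4255 -0.0659  0.0243  0.0745] 0.26
tank_wagon [0, 1] [ 0.4254 -0.0627  0.0469  0.0674] 0.282
coal_wagon [0] [0.4342 0.0812 0.3031 0.0805] 0.171
coal_wagon [1] [0.4342 0.0824 0.3083 0.0739] 0.21
coal_wagon [0, 1] [0.4343 0.0816 0.2988 0.0776] 0.202
8.175
top_tray [ 0.5739 -0.2372  0.1312] 0.02
bottom_tray [0.6031 0.0529 0.0114] 0.015
```

View pics/trays.png

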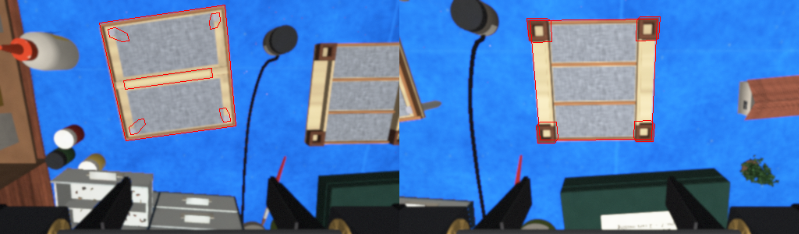

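Both tray fits are tight (IoU about 0.98), with the red outlines on the tray edges and sockets. I'll start with the coal wagon.

```bash
cat >> h.py <<'E'
BTp=np.array([.6031,.0529,.0114])
def at(x,y): return BTp[:2]+R.from_euler('z',BTp[2]).apply([x,y,0])[:2]
def pick(p,h,op=.05):
    q=quat(p[2]); reach([p[0],p[1],.12],q); grip(op); move_l([p[0],p[1],h],q,vel=.12); grip(0)
    o=get_obs(); print("picked w",round(o["gripper_width"],4),"F",round(float(o["grip_force"]),1),"pos",np.round(o["position"],4)); z=o["position"][2]
    move_l([p[0],p[1],.13],q,vel=.15); print("held w",round(get_obs()["gripper_width"],4)); return z
def place(xy,a,z,op,up=.15,f=3.5):
    q=quat(a); reach([*xy,up],q); move_l([*xy,z+.008],q,vel=.12)
    s=move_l([*xy,z-.0025],q,vel=.02,stop_force=f); o=get_obs(); print("down",s,np.round(o["position"],4),"want z",round(z,4),np.round(o["contact_force"],1))
    grip(op); move_l([*xy,up],q,vel=.15); print("t",get_obs()["time"])
E
python3 - <<'E'
from h import *
out=pickle.load(open("W.pkl","rb"))[0]
z=pick(out["coal_wagon"],.007); place(at(-.05,0),BTp[2],z+.010,.03)
reach([.57,.05,.22],quat(np.pi/2))
c=capture("wrist"); save(c,"pics/p1.png"); print(get_obs()["time"])
E
```

```text
picked w 0.0176 F 30.0 pos [0.4344 0.0816 0.0071]
held w 0.0177
down True [0.5533 0.0523 0.0171] want z 0.0171 [ 0.  -0.4  4.3]
t 16.7167
18.1583
```

View pics/p1.png

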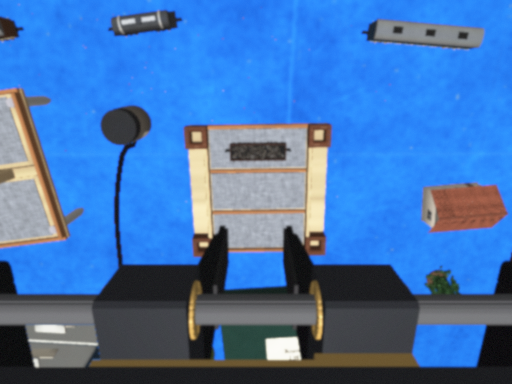

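The coal wagon lies along the near lane (256,150), upright and centred. Next are the tank wagon and the van.

```bash
python3 - <<'E'
from h import *
out=pickle.load(open("W.pkl","rb"))[0]
z=pick(out["tank_wagon"],.007); place(at(0,0),BTp[2],z+.010,.028)
z=pick(out["goods_van"],.009); place(at(.05,0),BTp[2],z+.010,.028)
reach([.6,-.03,.24],quat(np.pi/2))
c,o=see("wrist",["top_tray"]); save(c,"pics/p2.png"); print(get_obs()["time"])
if "top_tray" in o: print(fit("top_tray",[o["top_tray"]],p0=[.5739,-.2372,.1312],yaws=[.1312]))
E
```

```text
picked w 0.018 F 30.0 pos [ 0.4255 -0.0628  0.0072]
held w 0.0179
down True [0.6034 0.0529 0.0171] want z 0.0172 [-0.3 -0.3  3.6]
t 26.5833
picked w 0.0179 F 30.0 pos [ 0.4346 -0.2244  0.0092]
held w 0.0182
down True [0.6535 0.0535 0.0192] want z 0.0192 [-0.4 -0.8  3.4]
t 35.5417
37.1417
(array([ 0.57398137, -0.23825915,  0.12885261]), np.float64(0.013170383360300852))
```

View pics/p2.png

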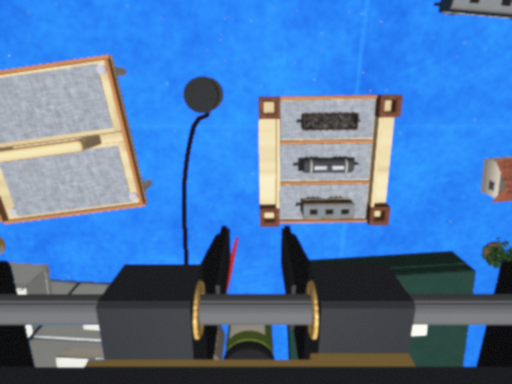

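All three wagons are upright in their lanes at (328,121), (328,163) and (328,205). Next is the top tray: grip the bar, lift, and stop just above the sockets to check alignment.

```bash
python3 - <<'E'
from h import *
p=np.array([.5739,-.2378,.130]); q=quat(p[2])
reach([*p[:2],.16],q); grip(.05); move_l([*p[:2],.0812],q,vel=.12); grip(0)
o=get_obs(); z=o["position"][2]; print("w",o["gripper_width"],o["position"])
move_l([*p[:2],.20],q,vel=.12)
xy=BTp[:2]; q2=quat(BTp[2]); reach([*xy,.20],q2); move_l([*xy,z+.008+.024],q2,vel=.1); sleep(.3)
o=get_obs(); print("w",o["gripper_width"],o["position"],o["contact_force"],"z",z,o["time"])
pickle.dump(z,open("z.pkl","wb"))
a,_=see("scene",[]); s,_=see("side",[])
ims=[]
for c,n in((a,"a"),(s,"s")):
    im=c["color"].copy()
    zt=o["position"][2]-z
    # expected outline of the held tray at present height, red; expected sockets green
    r=R.from_euler('z',BTp[2])
    u0,v0=proj([[*xy,.06]],c)[0].astype(int); x0,y0=u0-66,v0-50
    big=cv2.resize(im[y0:y0+100,x0:x0+132],None,fx=6,fy=6,interpolation=cv2.INTER_CUBIC)
    def dr(P,col):
        u=cv2.convexHull(((proj(r.apply(P)+[*xy,0],c)-[x0,y0]+.5)*6).astype(np.float32)).round().astype(int); cv2.polylines(big,[u],True,col)
    for B in M["top_tray"]: dr(B+[0,0,zt],(255,0,0))
    for B in M["bottom_tray"][1:]: dr(B,(0,255,0))
    cv2.imwrite(f"pics/h_{n}.png",big[...,::-1])
E
```

```text
w 0.009664867607717197 [ 0.57393671 -0.23780226  0.08126777]
w 0.009830198530650206 [0.60341287 0.05291992 0.11384604] [ 0.21083966 -0.7829758  -2.16792786] z 0.0812677727666073 43.9083
```

View pics/h_a.png

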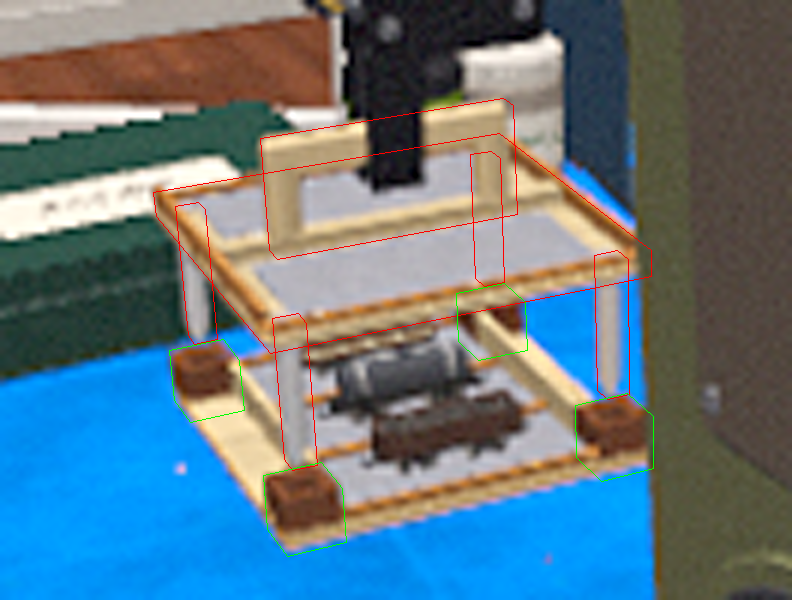

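View pics/h_s.png

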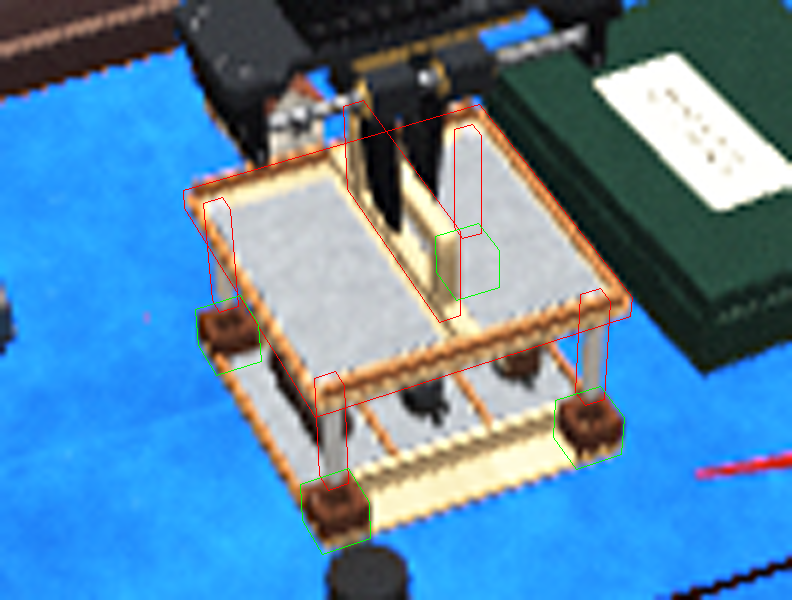

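In both views the legs stand over the sockets. The overlay offset is the same for tray and blocks, so it comes from calibration. Lowering.

```bash
python3 - <<'E'
from h import *
z=pickle.load(open("z.pkl","rb")); xy=BTp[:2]; q=quat(BTp[2])
s=move_l([*xy,z+.008-.0025],q,vel=.03,stop_force=12); o=get_obs()
print(s,o["position"],"seat",z+.008,o["contact_force"],o["torque"],o["gripper_width"],o["time"])
E
```

```text
True [0.60257627 0.05290417 0.08920854] seat 0.0892677727666073 [-0.57619026 -0.73367921  5.08642199] [-0.03711788  0.11047174  0.03326796] 0.009880757943346662 44.7667
```

It reached the seated height. Release, check the seating by fit, and do the coach.

```bash
python3 - <<'E'
from h import *
q=quat(BTp[2]); grip(.04); move_l([*BTp[:2],.2],q,vel=.15)
reach([.66,.06,.3],quat(np.pi/2)); sleep(.2); c,o=see("wrist",["top_tray"]); save(c,"pics/p3.png"); a=capture("scene"); save(a,"pics/p3s.png")
for z in (.004,.008,.014,.02): print(z,[np.round(k,4) for k in fit("top_tray",[o["top_tray"]],z=z,p0=BTp,yaws=[BTp[2]])])
c=capture("wrist")
print(get_obs()["time"])
u,v=proj([[*BTp[:2],.06]],a)[0].astype(int)
cv2.imwrite("pics/p3c.png",cv2.resize(a["color"][v-50:v+50,u-66:u+66],None,fx=6,fy=6,interpolation=cv2.INTER_CUBIC)[...,::-1])
E
```

```text
0.004 [array([0.6027, 0.0534, 0.0154]), np.float64(0.0255)]
0.008 [array([0.6026, 0.0538, 0.0116]), np.float64(0.0162)]
0.014 [array([0.6033, 0.0536, 0.0115]), np.float64(0.0252)]
0.02 [array([0.6041, 0.0536, 0.0123]), np.float64(0.0522)]
48.175
```

View pics/p3c.png

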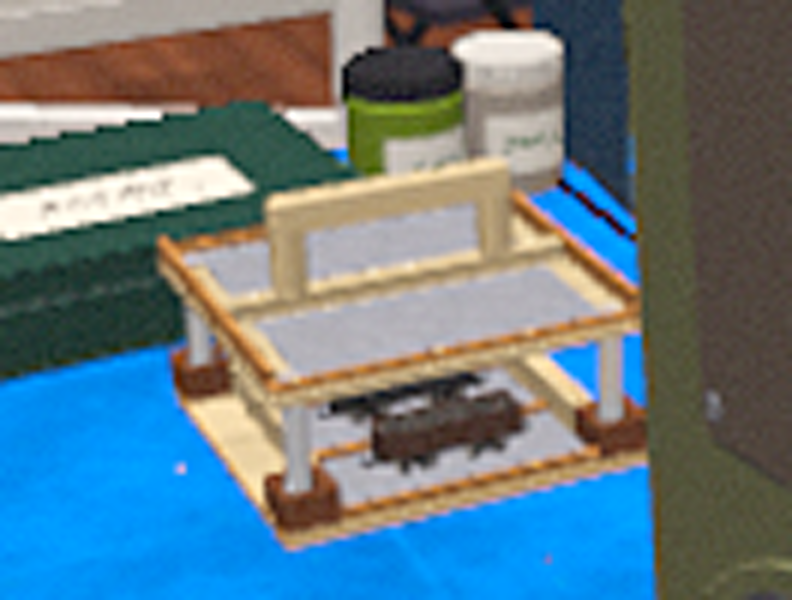

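All four legs are fully down in the sockets and the tray is level; the 8 mm height fits best. Coach next.

```bash
python3 - <<'E'
from h import *
out=pickle.load(open("W.pkl","rb"))[0]; p=out["coach"]
z=pick(p,.012); move_l([*p[:2],.22],quat(p[2]),vel=.2)
place(at(.039,0),BTp[2],z+.068,.03,up=.22)
reach([.58,.06,.32],quat(np.pi/2)); sleep(.3); c=capture("wrist"); save(c,"pics/p4.png"); a=capture("scene"); print(get_obs()["time"])
u,v=proj([[*BTp[:2],.06]],a)[0].astype(int)
L=cv2.resize(a["color"][v-50:v+50,u-66:u+66],(420,318),interpolation=cv2.INTER_CUBIC); W=c["color"][:318,100:480]
cv2.imwrite("pics/p4c.png",np.hstack([L,W])[...,::-1])
E
```

```text
picked w 0.018 F 29.9 pos [0.4376 0.2164 0.0122]
held w 0.0177
down True [0.6423 0.0533 0.0801] want z 0.0802 [-0.5 -0.3  3.8]
t 57.9
59.6833
```

View pics/p4c.png

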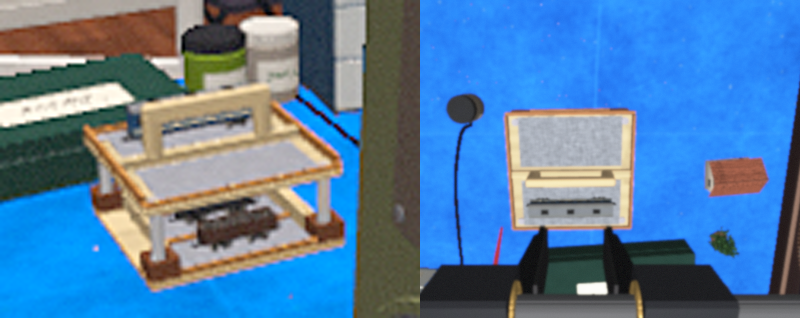

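The coach lies upright on the deck behind the handle and along it (wrist view, about (570,208)). The tray is still seated and the cottage hasn't moved. Handing in.

```bash
python3 -c "
from cell import *
print(close_job())"
```

```text
the job is handed in; nothing more can be done
None
```

The train is packed as asked and the job is handed in, at about 60 s of the 120 s allowed: the three wagons are in their lanes, the top tray is fully seated, the coach is behind the handle, and I didn't touch the cottage or the glue bottle.

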